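# Put the finished clock hand away in its slide-cover case

## Task

The clock hand on the plywood rest is dry. Push the upright lever of the hold-down finger back until the finger flips up and stays up (do not drag the hand out from under it), then take the hand, lay it flat in the open compartment of the wooden case and slide the cover fully shut over it. Leave the finger up, and leave the bottle, the jar and the timer where they stand.

Things in the scene. Friction and masses are not known exactly. Their poses are not given: they have to be found in the camera images.
- rest: Fixed plywood rest, plate 116 x 180 mm, 10 mm thick; origin under its middle, x away from the robot at yaw 0, y along the clock hand. Two blocks with tops 30 mm high carry the hand's ends at rest x = -25 mm; between them (rest y -44 to +49 mm) the hand bridges a free gap 20 mm above the plate: grip it there. The finger stands at rest y = -62, hinged at rest x = +28 mm, 44 mm high.
- finger (a joint): Hinge of the steel hold-down finger, rad. About 0: finger level, pad pressing with about 3.5 N on the hub of the hand. Finger (60 mm long, towards rest -x) and upright black lever are one rigid right-angled piece: pushing the lever to rest +x (under 10 N) lifts the finger. Sprung down below 0.55; past that it snaps to its stop at 1.35 (finger nearly upright, lever nearly level) and stays.
- lever_top (a point): Rounded top end of the upright black lever (a round bar, 12 mm diameter), 62 mm from the hinge axis; 106 mm above the table while the finger is down.
- pointer_mid (a point): Centre of the clock hand, a flat bare-aluminium pointer 150 mm long, 6 mm thick, about 50 g: a bar 14 mm wide from y = -51 to +49 mm, narrowing to a 6 mm tip at y = +75, and a round hub of 26 mm diameter centred at y = -62 mm. y runs along the hand towards the tip, z up through its thickness. On the rest its centre is 33 mm above the table.
- case: Fixed light wooden case, 158 x 186 mm, side walls 36 mm high, origin under its middle, x away from the robot at yaw 0. Its half towards -x is the open compartment, its half towards +x a closed deck on which the plywood cover stands when open. The cover runs in grooves along case x.
- compartment (a point): Centre of the compartment's floor (case x = -40 mm, 8 mm above the table), axes as the case. The compartment is 64 mm along x, 172 mm along y and 19 mm deep under the cover; the wall on its -x side and the end walls are 36 mm high above the table. The cover may start overhanging up to 6 mm of its +x side.
- cover (a joint): Slide of the cover along case x, m: 0 fully shut over the compartment, against the stop; 0.072 fully open. It starts open (0.058 to 0.072). Light friction, about 1.5 N; it stays where it is left.
- cover_rib (a point): Middle of the wooden grip rib on top of the cover, half-way up: the rib is 12 mm thick along case x, 70 mm long along y and stands 16 mm above the cover's top (from 33 to 49 mm above the table). The cover plate is 71 x 172 mm with the rib along its middle.
- tint_bottle: Bystander: white round bottle with a blue screw cap, 46 mm diameter, 74 mm tall; origin under its base.
- gravel_jar: Bystander: grey jar with a pale lid, 58 mm diameter, 75 mm tall; origin under its base.
- cure_timer: Bystander: white wind-up timer with a red knob, 64 mm diameter, 39 mm tall; origin under its base.

How it is judged:
On the way, in this order (a step that is already met when the one before it is completed fails the run):
1. the hold-down finger is flipped up and stays (value of joint finger above 1.1 rad), for 0.2 s.
2. the clock hand lies flat on the compartment's floor (x of pointer_mid in the frame of compartment between -0.032 and 0.032 m and y of pointer_mid in the frame of compartment between -0.02 and 0.02 m and z of pointer_mid in the frame of compartment below 0.008 m and value of joint cover above 0.02 m), for 0.2 s.
At the end, for the whole second after the job is handed in: The clock hand lies flat (within 7 degrees) and at rest on the floor of the compartment, either way round; the cover is within 3 mm of fully shut; the hold-down finger is still up (over 1.1 rad) (x of pointer_mid in the frame of compartment between -0.032 and 0.032 m and y of pointer_mid in the frame of compartment between -0.02 and 0.02 m and z of pointer_mid in the frame of compartment below 0.008 m and angle between the z axis of pointer_mid and the z axis of compartment, either way round below 0.12 rad and value of joint cover below 0.003 m and value of joint finger above 1.1 rad and linear speed of clock_hand below 0.02 m/s); the robot touches nothing.
It fails at once if the clock hand is moved more than 20 mm while the finger is not lifted clear (value of joint finger below 0.5 rad and distance of pointer_mid from where it was at the start of the episode above 0.02 m).
It fails at once if the bottle, jar or timer is pushed more than 30 mm (distance of any of tint_bottle, gravel_jar, cure_timer from where it was at the start of the episode above 0.03 m).
It also fails if it takes over 64 s, if anything falls off the work surface, if the arm or the gripper's body presses on something with over 40 N, if the wrist force passes 120 N, or if a joint passes its speed limit or range.

## Robot

A 6-joint arm with a two-finger parallel gripper is mounted at the origin on the work surface; the furniture and walls round the work are solid. World frame = base frame: x ahead of the robot, y to its left, z up, the work surface at z = 0. Lengths are in m, angles in rad, forces in N, time in s.
With the tool pointing down it reaches from about 0.425 to 0.925 m from the base axis. Payload 12.5 kg.
Tool frame: the origin (TCP) lies on the centre line of the jaws, within the pads' length; the fingertips stand 8 mm ahead of it and the grasp point (between the pads) lies 11 mm behind it (tcp_to_tips is the distance from the TCP to the fingertips, in m); z points along the fingers, y is the line along which they close (so a half turn about z gives the same grasp; the last joint's range is limited). The gripper opens to 85 mm and grips with 20 to 120 N. Pads are 22 mm wide; open, the fingers measure 114 mm over their backs; the gripper's body (76 mm by 85 mm) begins 54 mm behind the grasp point. The pads swing forward as they close: fully open they stand 13 mm farther back than shut.
Start: joints at [1.152, 0.491, 1.559, -0, 1.092, -0.106], TCP at [0.192, 0.595, 0.239] pointing down, gripper open.
Joint ranges: [-3.1, 3.1], [-0.84, 2.19], [0.05, 2.79], [-1.13, 4.28], [0.06, 2.93], [-2.69, 2.69]. Speed limits (rad/s): [2.22, 2.22, 2.79, 3.14, 3.14, 3.14].

## Interface

Orientations are given as a rotation vector (axis times angle).
In Python, from plant import move_pose, servo_line, movej, gripper_to, hold, solve_ik, read_state, capture, PlanningError, close_job, masks_of, place_of, tcp_to_tips gives the robot as it stands. Calls block until the motion is done:
- move_pose(position, orientation): joint-space move of the TCP to a pose.
- servo_line(position, ori=None, velocity=0.15, f_stop=None): straight line of the TCP; ori=None keeps the orientation; velocity is the mean speed in m/s. With f_stop (N) it stops when the force on the tool has changed by that much, and returns True; else False.
- movej(angles): joint-space move.
- gripper_to(opening, strength=None): finger opening in m; strength is the grip in N (None keeps the last); returns when the fingers have stopped.
- hold(seconds).
- solve_ik(position, orientation): joint angles nearest the present ones, or None.
- read_state(): the state.
- capture(name): name is "scene" or "top" or "wrist"; returns a dict with "pixels" (384x512x3 uint8, blue, green, red), "fov_y" (degrees; the focal length in pixels is half the picture's height over the tangent of half this angle, whatever the lens; pixels are square), "cx", "cy" (the principal point, pixels), "rvec" (rotation vector, rad) and "tvec" (3), from world to camera coordinates, as OpenCV has them. Camera axes: x right, y down, z forward; pixel columns grow to the right and rows downward; lengths in m; the calibration is good to about 2 mm. The wrist camera is an equidistant fisheye: a pixel r from the principal point sees the ray r / f radians off the axis. A picture is of the moment at which its call begins. There is no depth.
A pose or a line that the arm cannot do raises PlanningError and nothing moves.
- close_job(): hands the job in; it is judged then, once.
Trained networks look in a picture, given as the dict that the camera call returned (one of the last four; its "shot" number tells which), for a name from the list of things; names that differ only in an ending like _2 or _b are one class to them, and where a whole thing is asked for, a point or a joint stands for the part that bears it (a point fixed in the world has none). Each returns a list of dicts, best first, with "conf" (0 to 1); they miss things now and then, are a little off and sometimes report something else, mostly with a low value. They report only what shows in the picture. A call takes as long as a camera call.
- masks_of(target, picture): "region" (384x512 bool, what is visible of it).
- place_of(target, picture): "point" ([x, y, z] in m, in the coordinates of the camera as it stood for that picture, good to about 4 mm: a listed point, or the origin of a listed thing).
The state is a dict: "time": time; "joints": joint angles; "qd": joint speeds; "effort": joint torques, N m; "eef_pos": TCP position; "ee_rot": TCP orientation; "contact_force": force on the tool from outside, world axes, zero at the start; "torque": the same for the moment, N m; "finger_gap": finger opening in m; "gripper_force": force on a finger pad.
Only numpy, scipy, OpenCV 4.12 (cv2) and the standard library are available. Lean on these libraries where they do the work, as an engineer would, in place of code of your own. Each camera call takes 0.05 s, during which the arm holds its last target. There are 200 camera calls.

## Working session

There is one attempt and no reset: what is moved stays moved. The work goes in short steps, each a Python script; the robot and the scene stay as the last script left them, time stands still between calls to the robot, and variables do not carry over. Pictures are saved under pics/ and viewed, at most 10 in all, crops included, and the job is handed in when it is done.

```bash
mkdir -p pics; cat > h.py <<'E'
import numpy as np, cv2
from plant import *
from scipy.spatial.transform import Rotation as R
def w(p,c):
    M=cv2.Rodrigues(np.array(c["rvec"],float))[0]; return M.T@(np.array(p)-np.array(c["tvec"]).ravel())
def proj(P,c):
    M=cv2.Rodrigues(np.array(c["rvec"],float))[0]; q=M@np.array(P)+np.array(c["tvec"]).ravel()
    f=192/np.tan(np.radians(c["fov_y"])/2); return c["cx"]+f*q[0]/q[2], c["cy"]+f*q[1]/q[2]
def ray(u,v,c,z):
    M=cv2.Rodrigues(np.array(c["rvec"],float))[0]; f=192/np.tan(np.radians(c["fov_y"])/2)
    o=-M.T@np.array(c["tvec"]).ravel(); d=M.T@np.array([(u-c["cx"])/f,(v-c["cy"])/f,1]); return o+d*(z-o[2])/d[2]
def down(yaw): # tool down, tool x axis horizontal at yaw -> tool y = at yaw-90
    return (R.from_euler('z',yaw)*R.from_euler('x',np.pi)).as_rotvec()
E
python3 - <<'E'
from h import *
s=read_state(); print(s["time"],s["eef_pos"],s["ee_rot"],s["finger_gap"],tcp_to_tips)
ims=[]
for n in ["top","scene"]:
    c=capture(n); ims.append(c["pixels"]); cv2.imwrite(f"pics/{n}.png",c["pixels"])
    for t in ["rest","lever_top","pointer_mid","case","compartment","cover_rib","tint_bottle","gravel_jar","cure_timer"]:
        for r in place_of(t,c)[:1]:
            P=w(r["point"],c); print(n,t,round(r["conf"],2),P.round(4),np.round(proj(P,c),0))
    for t in ["pointer_mid","cover_rib","case","rest"]:
        for r in masks_of(t,c)[:1]:
            cn=max(cv2.findContours(r["region"].astype(np.uint8),0,2)[0],key=cv2.contourArea)
            print(n,"mask",t,round(r["conf"],2),r["region"].sum(),cv2.minAreaRect(cn))
E
```

```text
0.0 [0.19221686 0.59450324 0.23872306] [-4.89281858e-01 -3.10294959e+00  1.70797522e-03] 0.08546641860291396 0.008
top lever_top 0.61 [0.5466 0.0698 0.1009] [228. 146.]
top pointer_mid 0.58 [0.4818 0.1252 0.0306] [209. 178.]
top case 0.67 [ 0.528  -0.1765 -0.0013] [323. 160.]
top compartment 0.84 [ 0.4919 -0.1894  0.0061] [329. 173.]
top cover_rib 0.59 [ 0.5531 -0.1682  0.0475] [322. 147.]
top tint_bottle 0.73 [ 0.3658 -0.0112  0.0025] [263. 222.]
top gravel_jar 0.55 [ 0.3256  0.1913 -0.0065] [186. 239.]
top cure_timer 0.9 [ 0.3215 -0.2503 -0.0013] [354. 237.]
top mask pointer_mid 0.69 281 ((212.79998779296875, 174.6000213623047), (8.485281944274902, 48.93179702758789), 81.8698959350586)
top mask cover_rib 0.7 1704 ((323.4230651855469, 148.11538696289062), (27.848487854003906, 63.541622161865234), 78.69007110595703)
top mask case 0.93 4419 ((325.38031005859375, 158.11639404296875), (62.01239776611328, 74.66682434082031), 76.75948333740234)
top mask rest 0.63 2716 ((210.63856506347656, 169.9510040283203), (44.47208786010742, 69.56472778320312), 76.86598205566406)
scene rest 0.75 [ 0.5
[... 328 characters left out ...]
]
scene tint_bottle 0.66 [ 0.3594 -0.0097  0.0007] [233. 230.]
scene gravel_jar 0.83 [ 0.3242  0.1946 -0.0004] [175. 199.]
scene cure_timer 0.84 [ 0.3231 -0.2397 -0.0016] [289. 291.]
scene mask pointer_mid 0.44 221 ((232.0863494873047, 174.3323516845703), (45.1221923828125, 6.222821235656738), 27.255327224731445)
scene mask cover_rib 0.6 1364 ((326.23974609375, 214.97259521484375), (64.63601684570312, 22.75916290283203), 24.443954467773438)
scene mask case 0.81 3904 ((320.5763244628906, 224.39718627929688), (79.24734497070312, 55.78711700439453), 25.27772331237793)
scene mask rest 0.78 1538 ((239.68836975097656, 170.5856170654297), (62.318721771240234, 46.18040466308594), 24.443954467773438)
```

View pics/top.png

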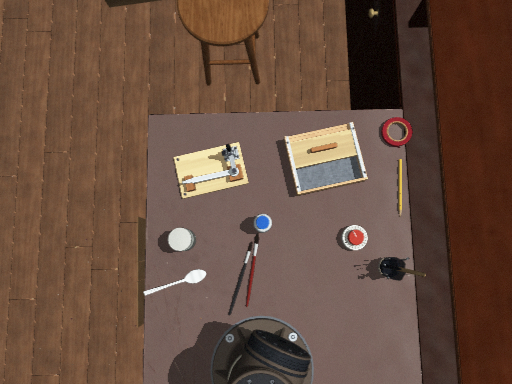

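View pics/scene.png

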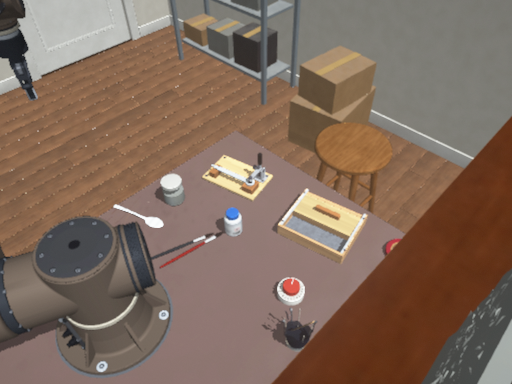

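The top view shows the rest at left (210,170), with the hub and lever at about (235,160). The case is at (325,158), with its compartment (333,175) towards the robot. The scene view agrees, and both have a yaw of roughly +0.2. I'll take closer wrist views next.

```bash
cat >> h.py <<'E'
def rayw(u,v,c,z): # fisheye
    M=cv2.Rodrigues(np.array(c["rvec"],float))[0]; f=192/np.tan(np.radians(c["fov_y"])/2)
    a=np.array([u-c["cx"],v-c["cy"]]); r=np.hypot(*a); t=r/f
    d=M.T@np.array([*(a/max(r,1e-9)*np.sin(t)),np.cos(t)]); o=-M.T@np.array(c["tvec"]).ravel(); return o+d*(z-o[2])/d[2]
E
python3 - <<'E'
from h import *
def look(n,ts,ms):
    c=capture("wrist"); cv2.imwrite(f"pics/{n}.png",c["pixels"])
    for t in ts:
        for r in place_of(t,c)[:1]: print(n,t,round(r["conf"],2),w(r["point"],c).round(4))
    for t,z in ms:
        for r in masks_of(t,c)[:1]:
            v,u=np.nonzero(r["region"]); P=np.array([rayw(a,b,c,z)[:2] for a,b in zip(u,v)],np.float32)
            (m,s,a)=cv2.minAreaRect(P); print(n,"mask",t,round(r["conf"],2),len(u),m,s,cv2.boxPoints((m,s,a)).round(3).tolist())
for n,p,ts,ms in [("wc",(.47,-.17),["case","compartment","cover_rib"],[("case",.036),("cover_rib",.033)]),
                  ("wr",(.46,.10),["rest","lever_top","pointer_mid"],[("rest",.010),("pointer_mid",.036)])]:
    for y in (.2,.2+np.pi):
        if solve_ik([*p,.30],down(y)) is not None: break
    else: print("no ik"); continue
    print(y); move_pose([*p,.30],down(y)); look(n,ts,ms)
s=read_state(); print(s["time"],s["joints"])
E
```

```text
0.2
wc case 0.92 [ 0.5321 -0.1771 -0.0017]
wc compartment 0.83 [ 0.4908 -0.1866  0.0087]
wc cover_rib 0.67 [ 0.5562 -0.1721  0.0425]
wc mask case 0.92 15490 (0.5294486284255981, -0.1774071455001831) (0.1568720042705536, 0.1861872524023056) [[0.4350000023841858, -0.10100000351667404], [0.4699999988079071, -0.2840000092983246], [0.6240000128746033, -0.2540000081062317], [0.5889999866485596, -0.07100000232458115]]
wc mask cover_rib 0.62 6365 (0.5538766384124756, -0.1732039749622345) (0.07085981220006943, 0.16707418859004974) [[0.5019999742507935, -0.09799999743700027], [0.5360000133514404, -0.2619999945163727], [0.6050000190734863, -0.24799999594688416], [0.5720000267028809, -0.08399999886751175]]
0.2
wr rest 0.65 [ 0.5111  0.1255 -0.0014]
wr lever_top 0.93 [0.551  0.0728 0.1041]
wr pointer_mid 0.85 [0.4859 0.1201 0.0332]
wr mask rest 0.78 9105 (0.5077518224716187, 0.1254061758518219) (0.11686558276414871, 0.1822420060634613) [[0.4320000112056732, 0.20200000703334808], [0.4699999988079071, 0.024000000208616257], [0.5839999914169312, 0.04800000041723251], [0.5460000038146973, 0.22699999809265137]]
wr mask pointer_mid 0.66 1033 (0.48615679144859314, 0.12257684767246246) (0.023145120590925217, 0.14680339395999908) [[0.46000000834465027, 0.19200000166893005], [0.49000000953674316, 0.04800000041723251], [0.5130000114440918, 0.05299999937415123], [0.4819999933242798, 0.19699999690055847]]
5.9167 [ 7.21171156e-02  2.04226545e-01  1.83538678e+00 -1.42427698e-05
  1.10206385e+00  1.44416615e+00]
```

View pics/wc.png

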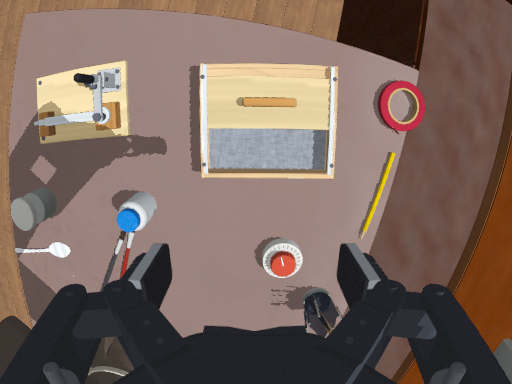

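View pics/wr.png

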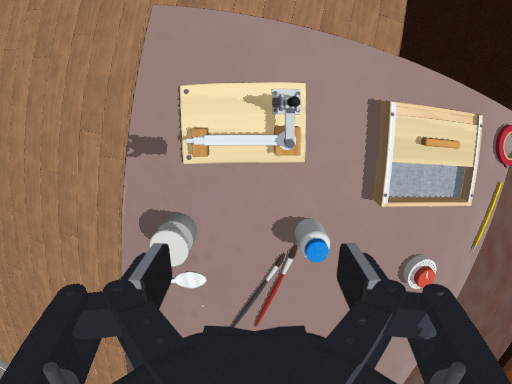

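Both wrist views agree with the stated sizes. The rest plate measures 117 x 182 mm at yaw 0.21, the case 157 x 186 mm at yaw 0.19, and the lever is at (292,100) in the rest view, within about 3 mm of where it should be. I'll push the lever now.

```bash
cat >> h.py <<'E'
RC,RY=np.array([.5095,.1258]),.21
CC,CY=np.array([.5305,-.1773]),.19
def fr(c,y,x,yy,z): 
    k,s=np.cos(y),np.sin(y); return [c[0]+k*x-s*yy, c[1]+s*x+k*yy, z]
rest=lambda x,y,z: fr(RC,RY,x,y,z)
case=lambda x,y,z: fr(CC,CY,x,y,z)
E
python3 - <<'E'
from h import *
gripper_to(0)
move_pose(rest(-.018,-.062,.17),down(RY))
servo_line(rest(-.018,-.062,.097))
print(servo_line(rest(.044,-.062,.097),velocity=.06,f_stop=30)); s=read_state(); print(s["time"],s["eef_pos"],s["contact_force"])
servo_line(rest(.044,-.062,.20))
move_pose(rest(-.05,-.02,.24),down(RY))
c=capture("wrist"); cv2.imwrite("pics/w2.png",c["pixels"])
for r in place_of("pointer_mid",c)[:1]+place_of("lever_top",c)[:1]: print(r["conf"],w(r["point"],c).round(4))
print(rest(-.025,0,0)); print(read_state()["time"])
for y in (RY-np.pi/2,RY+np.pi/2): print(solve_ik(rest(-.025,0,.05),down(y)))
E
```

```text
False
9.125 [0.56526272 0.074327   0.09704342] [-1.3207441   0.90195833  0.31721698]
0.69 [0.4841 0.1186 0.0323]
0.71 [0.6068 0.0828 0.0567]
[np.float64(0.48504922713189624), np.float64(0.1205885025038475), 0]
10.625
None
[ 1.11436804e-01  6.08418052e-01  2.03098818e+00 -4.44089210e-16
  5.02186422e-01 -9.85631961e-02]
```

View pics/w2.png

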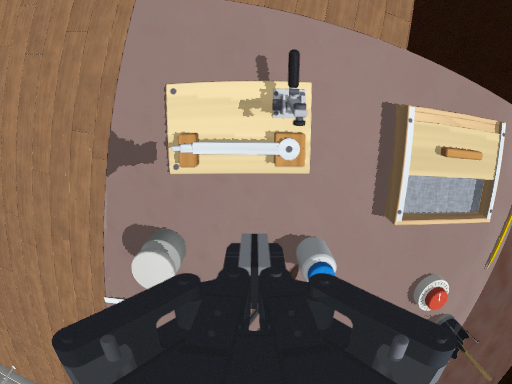

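The finger is up: the lever lies level at (294,65) and the finger is upright at (299,110). The hand has stayed on its blocks at (240,149). Next I'll pick it up.

```bash
python3 - <<'E'
from h import *
o=down(RY+np.pi/2); oc=down(CY+np.pi/2)
gripper_to(.05)
move_pose(rest(-.026,0,.13),o)
servo_line(rest(-.026,0,.037),velocity=.12,f_stop=15)
gripper_to(0,30); s=read_state(); print(s["finger_gap"],s["gripper_force"],s["eef_pos"])
servo_line(rest(-.026,0,.14),velocity=.12)
print(read_state()["finger_gap"])
move_pose(case(-.041,0,.14),oc)
s=read_state(); print(s["finger_gap"],s["time"])
c=capture("wrist"); cv2.imwrite("pics/w3.png",c["pixels"])
for r in place_of("pointer_mid",c)[:1]+place_of("compartment",c)[:1]: print(r["conf"],w(r["point"],c).round(4))
print(case(-.04,0,0))
E
```

```text
0.012961859980016676 29.944016933441162 [0.48430995 0.12042828 0.03762469]
0.01297638801424014
0.012991454230707496 16.0333
0.87 [ 0.4875 -0.181   0.1367]
[np.float64(0.49121983059530916), np.float64(-0.18485435579906004), 0]
```

View pics/w3.png

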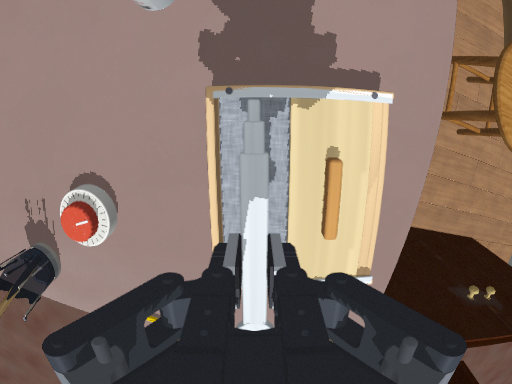

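The hand is held level between the pads, with its visible end at (260,200), in line with the compartment (columns 220–290). I'll lower it, release it and look.

```bash
python3 - <<'E'
from h import *
servo_line(case(-.041,0,.06),velocity=.12,f_stop=15)
print(servo_line(case(-.041,0,.0175),velocity=.05,f_stop=6)); s=read_state(); print(s["eef_pos"],s["contact_force"])
gripper_to(.024); hold(.2)
servo_line(case(-.041,0,.13),velocity=.12)
gripper_to(0)
move_pose(case(.03,0,.17),down(CY+np.pi/2))
c=capture("wrist"); cv2.imwrite("pics/w4.png",c["pixels"])
for t in ("pointer_mid","cover_rib"):
    for r in place_of(t,c)[:1]:
        P=w(r["point"],c); d=P[:2]-CC; k,q=np.cos(CY),np.sin(CY); print(t,r["conf"],P.round(4),"case",k*d[0]+q*d[1],-q*d[0]+k*d[1])
print(read_state()["time"])
E
```

```text
False
[ 0.4903629  -0.18509436  0.01768244] [ 0.53141888  0.1727981  -0.35556245]
pointer_mid 0.63 [ 0.4873 -0.1854  0.01  ] case -0.04395654837542243 0.00021608278644333345
cover_rib 0.82 [ 0.5555 -0.1731  0.0408] case 0.025333602349069645 -0.0005869861636709243
20.4917
```

View pics/w4.png

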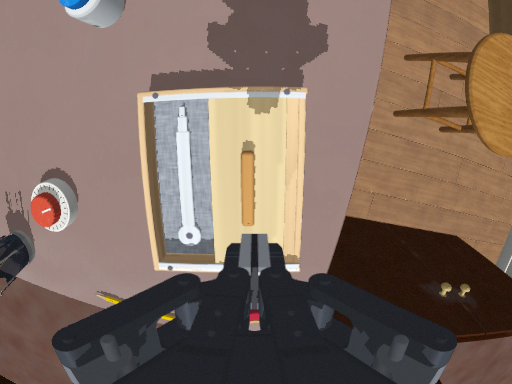

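The hand lies flat in the compartment, hub at (189,236) and tip at (182,108), and the rib is at (248,188). I'll push the cover shut from behind the rib.

```bash
python3 - <<'E'
from h import *
o=down(CY+np.pi/2)
move_pose(case(.056,0,.10),o)
print(servo_line(case(.056,0,.046),velocity=.1,f_stop=10))
print(servo_line(case(-.04,0,.046),velocity=.06,f_stop=12))
s=read_state(); d=s["eef_pos"][:2]-CC; print(s["contact_force"],np.cos(CY)*d[0]+np.sin(CY)*d[1]); x=np.cos(CY)*d[0]+np.sin(CY)*d[1]
servo_line(case(x+.006,0,.046),velocity=.05)
servo_line(case(x+.006,0,.14),velocity=.15)
move_pose(case(.0,0,.22),o)
c=capture("wrist"); cv2.imwrite("pics/w5.png",c["pixels"])
for r in place_of("cover_rib",c)[:1]:
        P=w(r["point"],c); d=P[:2]-CC; k,q=np.cos(CY),np.sin(CY); print(r["conf"],P.round(4),"case",k*d[0]+q*d[1])
c=capture("scene")
for r in place_of("lever_top",c)[:1]: print(w(r["point"],c).round(4))
print(read_state()["time"])
E
```

```text
False
True
[6.6381341  2.71110041 1.16270412] -0.017940380283803764
0.72 [ 0.4957 -0.1869  0.0407] case -0.036022149828548324
[ 5.101e-01  1.259e-01 -1.000e-04]
24.4
```

View pics/w5.png

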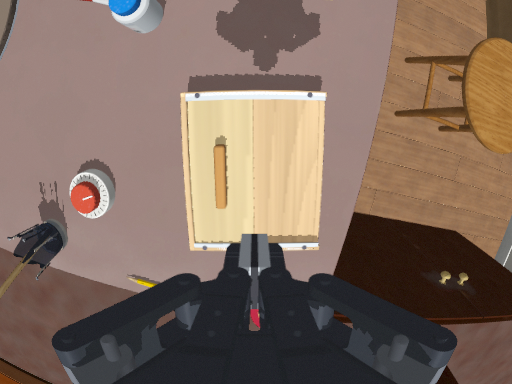

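The cover is shut: its edge meets the front wall at (190,170), and the rib is at case x = -36 mm, as expected. I'll check the finger once more before handing in.

```bash
python3 - <<'E'
from h import *
c=capture("scene"); cv2.imwrite("pics/s2.png",cv2.resize(c["pixels"][130:270,150:390],None,fx=3,fy=3))
E
```

```text
(no output)
```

View pics/s2.png

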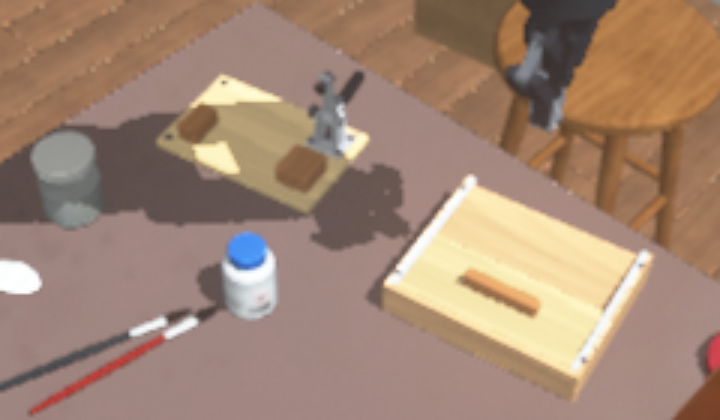

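The finger is still upright at (325,95) with the lever level behind it. The case is shut, and the bottle and jar have not moved.

```bash
python3 -c "
from plant import *
print(close_job())"
```

```text
the job is handed in; nothing more can be done
None
```

The job is handed in at about 24.5 s of the 64 s: the finger is flipped up and still up, the clock hand lay flat in the compartment before the cover was slid shut over it, and the bottle, jar and timer were not touched; no verdict was returned.

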